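Hang the refrigerator thermometer on its keyhole stud

ROBOT

A 6-joint arm with a two-finger parallel gripper is mounted at the origin on the work surface. World frame = base frame: x ahead of the robot, y to its left, z up, the work surface at z = 0. Lengths are in m, angles in rad, forces in N, time in s.
With the tool pointing down it reaches from about 0.375 to 0.9 m from the base axis. Payload 3.1 kg.
Tool frame: the origin (TCP) lies at the very end of the fingers, on their centre line; the grasp point (between the pads) lies 19 mm behind it; x points along the fingers, y is the direction in which the jaws open and shut, and the axes are right-handed (so a half turn about x gives the same grasp; the last joint's range is limited). The gripper opens to 85 mm and grips with 20 to 120 N. Pads are 22 mm wide; open, the fingers measure 114 mm over their backs; the gripper's body (76 mm by 85 mm) begins 54 mm behind the grasp point. The pads swing forward as they close: fully open they stand 13 mm farther back than shut.
Start: joints at [1.155, 0.527, 1.433, -0, 1.181, -0.178], TCP at [0.147, 0.607, 0.231] pointing down, gripper open.
Joint ranges: [-3.08, 3.08], [-0.75, 2.2], [0.22, 2.44], [-1.43, 4.57], [0, 2.65], [-2.85, 2.85]. Speed limits (rad/s): [2.79, 2.79, 3.14, 3.14, 3.14, 3.14].

INTERFACE

Orientations are given as a unit quaternion [x, y, z, w].
In Python, from station import manip gives the robot as it stands.
- The arm moves only by the shell command python3 -m jog 'ROWS' [FORCE]. ROWS is a JSON object of lists of equal length, an entry for each row: "linear": the shift along the tool's x, y, z in cm, a list of three; "twist": the turn about the tool's x in rad; "claw": the opening, from -1 (shut) to 1 (fully open). A call has 1 to 20 rows; each row is the pose to reach, as a shift and turn from the pose commanded when the call began, along the tool's axes at that moment; what a row does not reach only later rows make up. A row lasts 1/12 s, in which the tool goes at most 41.7 mm and 7.16 degrees, less where a joint would pass 70% of its speed; a pose out of reach is approached as far as the arm can. A call with a gripper value outside its range is refused whole. The fingers move at their own pace and stop on an object; FORCE is the grip in N (left out, the last holds). Time passes only in rows, so rows that repeat a pose let the fingers close. It gives the time, the measured TCP pose, the force and the opening at its end, in the units of the state.
- manip.sense(): the state, without advancing time (a new reading comes with each control period).
- manip.snapshot(name): name is "scene" or "top" or "wrist"; returns a dict with "pixels" (384x512x3 uint8, red, green, blue), "camera_matrix" (3x3 intrinsics, pixels), "R" (3x3) and "t" (3): a world point X has camera coordinates R X + t. Camera axes: x right, y down, z forward; pixel columns grow to the right and rows downward; lengths in m; the calibration is good to about 2 mm. A picture is of the moment at which its call begins. There is no depth.
- manip.sign_off(): hands the job in, once; it reports no verdict.
The state is a dict: "t": time; "q": joint angles; "qd": joint speeds; "tau": joint torques, N m; "tcp_pos": TCP position; "tool_rot": TCP orientation; "force": force on the tool from outside, world axes, zero at the start; "ft_torque": the same for the moment, N m; "finger_gap": opening from 0.0 (shut) to 1.0 (fully open).
Only numpy, scipy, OpenCV 4.12 (cv2) and the standard library are available. Lean on these libraries where they do the work, as an engineer would, in place of code of your own. Each camera call takes 0.05 s, during which the arm holds its last target.

TASK

Hang the dial thermometer on the board with the headed stud: slip the round hole of its back plate over the stud's head, press the plate gently back against the sprung pad, and slide it down until the stud is fully home at the top of the slot. Leave it hanging upright, locked behind the head, without forcing it against the stud or board, and do not disturb the other things on the table.

Things in the scene. Friction and masses are not known exactly. Their poses are not given: they have to be found in the camera images.
- thermometer: Loose upright thermometer, about 0.3 kg. Grey housing 52 deep (x -20..32 mm) x 50 wide (y) x 85 tall, round dial on its front (+x) to x = 36. Steel back plate 5 thick (x -25..-20), 50 wide, 123 tall: the part above the housing has the keyhole. Origin: on the underside, midway across the width; x out of the dial, z up. Grip across the 50 mm width (along y), x = 8, about 10 mm below z = 85.
- hole (a point): Centre of the keyhole's round lower opening (about 19 mm wide), on the rear face of the thermometer's back plate: (-25, 0, 95.5) mm in the thermometer's frame; its axes are the thermometer's.
- slot_seat (a point): Where the stud's axis lies when the plate is fully down: upper end of the keyhole's slot, on the rear face of the back plate, 16 mm above the hole's centre, (-25, 0, 111.5) mm in the thermometer's frame. The slot is 10 mm wide and runs straight up from the hole.
- stud_board: Fixed white upright board 130 wide x 166 tall x 12 thick on a steel foot behind it, with one steel stud on its middle line: neck 7 mm diameter, 14 long, then a flat head 15 mm diameter, 5 thick, x = 14..19. The stud's height differs each time, 125 to 155 mm, and is not measured: look or feel for it. Origin: on the table, middle of the front face; x out of that face, z up.
- pad (a joint): Travel (m) of the black sprung pad around the stud (44 wide, from 54 below to 6 mm above the stud's axis) towards the board: 0 free (face 12 mm before the board), 0.006 hard stop; about 4 N to start, 10 N at the stop. The 5 mm plate fits behind the head only with the pad pressed 3 mm or more; then the pad clamps it to the head, and friction keeps it from dropping home.
- peg_board: The other board, same size and frame, with only a plain headless peg (9 mm diameter, 30 mm long, 120 mm up) and no pad; not for the thermometer.
- spice_jar: Spice jar, 44 mm across, 75 mm tall, loose; to be left alone. Origin: centre of its underside.
- tin: Food tin, 74 mm across, 100 mm tall, loose; to be left alone. Origin: centre of its underside.
- bowl: Steel bowl, 140 mm across, 55 mm tall, loose; to be left alone. Origin: centre of its underside.
- mug: White mug, 76 mm across, 85 mm tall, loose; to be left alone. Origin: centre of its underside.
- tub: Clear food tub with lid, about 158 x 118 x 102 mm, loose; to be left alone. Origin: centre of its underside.
- sauce_bottle: Glass sauce bottle, 60 mm across, 170 mm tall, loose; to be left alone. Origin: centre of its underside.
- spoon: Kitchen spoon lying flat, loose; to be left alone. Origin: centre of its underside.

How it is judged:
On the way, in this order (a step that is already met when the one before it is completed fails the run):
1. the stud's head has passed through the round hole and the plate is pressed back against the pad (x of hole in the frame of stud_board between 0.004 and 0.0095 m and y of hole in the frame of stud_board between -0.004 and 0.004 m and z of hole in the frame of pad between -0.004 and 0.004 m).
2. the plate has been slid down home (x of slot_seat in the frame of stud_board between 0.005 and 0.0105 m and y of slot_seat in the frame of stud_board between -0.003 and 0.003 m and z of slot_seat in the frame of pad between -0.0015 and 0.0015 m), for 0.1 s.
At the end, for the whole second after the job is handed in: The thermometer hangs released and at rest on the headed stud: slot end within 1.5 mm (height) and 3 mm (sideways) of the stud's axis, plate locked behind the head (rear face 5 to 10.5 mm from the board's face), upright within 5 degrees, facing as the board does within 5.5 degrees (all of step 2 and angle between thermometer's own z axis and vertical below 0.09 rad and angle between the x axis of thermometer and the x axis of stud_board, either way round below 0.1 rad and linear speed of thermometer below 0.02 m/s); the robot touches nothing.
It fails at once if the thermometer is forced against the stud, pad or board (contact forces adding up to over 45 N) (contact force between thermometer and stud_board above 45 N).
It fails at once if a bystander is pushed more than 20 mm (distance of any of spice_jar, tin, bowl, mug, tub, sauce_bottle, spoon from where it was at the start of the episode above 0.02 m).
It also fails if it takes over 72 s, if anything falls off the work surface, if the arm or the gripper's body presses on something with over 40 N, if the wrist force passes 120 N, or if a joint passes its speed limit or range.

## Working session

There is one attempt and no reset: what is moved stays moved. The work goes in short steps, Python scripts to look and compute and a shell command to move; the robot and the scene stay as the last step left them, time stands still between calls to the robot, and variables do not carry over. Pictures are saved under pics/ and viewed, and the job is handed in when it is done.

```bash
ls; mkdir -p pics
cat > h.py <<'E'
import numpy as np,cv2
from station import manip
def snap(n,f):
    s=manip.snapshot(n); cv2.imwrite('pics/'+f+'.png',s['pixels'][:,:,::-1]); np.savez('pics/'+f+'.npz',**s); return s
def load(f): return np.load('pics/'+f+'.npz')
def proj(s,X):
    c=s['R']@np.array(X,float)+s['t']; p=s['camera_matrix']@c; return p[:2]/p[2]
def ray(s,u,v):
    d=s['R'].T@np.linalg.solve(s['camera_matrix'],[u,v,1.]); o=-s['R'].T@s['t']; return o,d/np.linalg.norm(d)
def onz(s,u,v,z):
    o,d=ray(s,u,v); return o+d*(z-o[2])/d[2]
def tri(a,b):
    A=np.zeros((3,3));B=np.zeros(3)
    for o,d in (a,b):
        P=np.eye(3)-np.outer(d,d);A+=P;B+=P@o
    X=np.linalg.solve(A,B); return X,[np.linalg.norm((np.eye(3)-np.outer(d,d))@(X-o)) for o,d in (a,b)]
E
python3 - <<'E'
from h import *
for n in ('scene','top','wrist'):
    s=snap(n,n+'0'); print(n,s['camera_matrix'].diagonal(),-s['R'].T@s['t'],s['R'][2])
print(manip.sense())
E
```

```text
pics
scene [481.75524686 481.75524686   1.        ] [ 1.54566369 -0.07347333  0.86092971] [-0.79795955  0.06064861 -0.59965182]
top [468.41103439 468.41103439   1.        ] [0.47147134 0.01549452 1.48082052] [ 0.05887301 -0.02090613 -0.99804654]
wrist [274.5591074 274.5591074   1.       ] [0.08019872 0.62433616 0.37263444] [ 0.26372417 -0.06482819 -0.9624172 ]
{'t': 0.15, 'q': array([ 1.15453406e+00,  5.28287870e-01,  1.43361038e+00,  2.43420193e-05,
        1.18141029e+00, -1.78482892e-01]), 'qd': array([-0.00111443, -0.00151916, -0.00287392, -0.0002865 ,  0.00096235,
       -0.00122949]), 'tau': array([ 3.56019864e-04, -4.42744660e+01, -1.78275365e+01, -2.53082999e-04,
        5.59075648e-03, -3.07970843e-06]), 'tcp_pos': array([0.1469433 , 0.60691282, 0.23053601]), 'tool_rot': array([ 0.08329532,  0.70229999, -0.08445072,  0.70192926]), 'force': array([-1.07396623,  0.15373579,  0.31605391]), 'ft_torque': array([0.01427349, 0.01197472, 0.02933644]), 'finger_gap': 1.0006850019931501}
```

View pics/scene0.png

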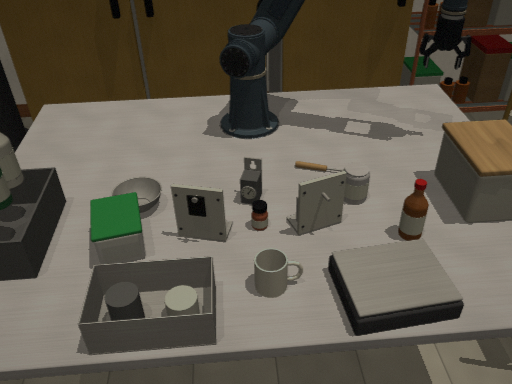

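View pics/top0.png

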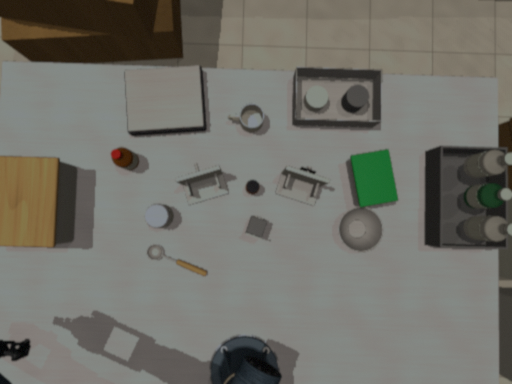

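View pics/wrist0.png

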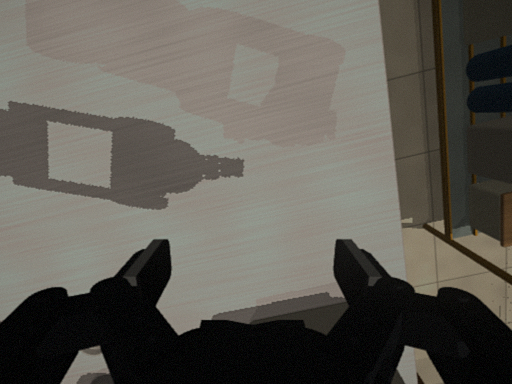

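Run:
```python
from h import *
a=cv2.imread('pics/scene0.png')[145:255,160:360]; b=cv2.imread('pics/top0.png')[140:250,220:345]
cv2.imwrite('pics/sz.png',cv2.resize(a,None,fx=4,fy=4,interpolation=2)); cv2.imwrite('pics/tz.png',cv2.resize(b,None,fx=5,fy=5,interpolation=2))
```

```text
(no output)
```

View pics/sz.png

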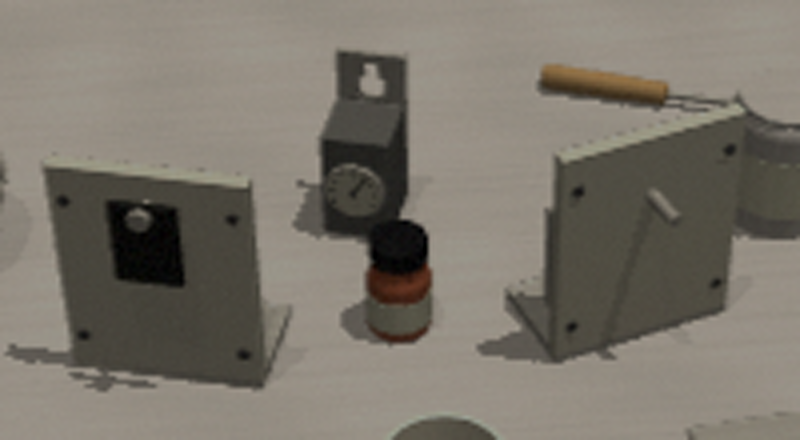

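View pics/tz.png

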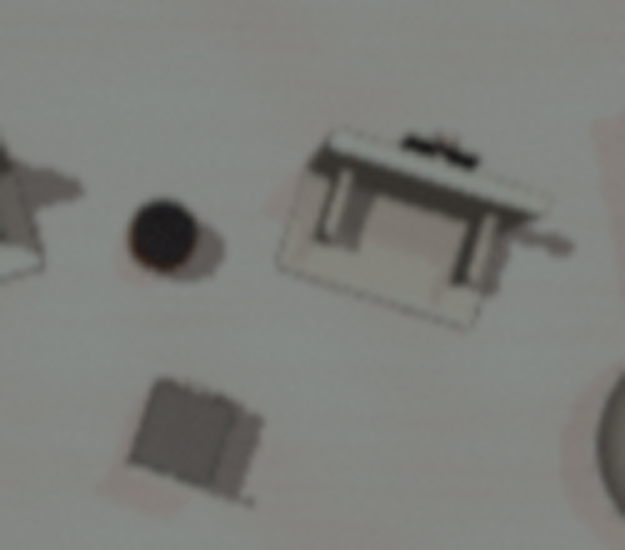

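Run:
```python
from h import *
from scipy.spatial.transform import Rotation as R
t=load('top0');s=load('scene0')
T=lambda x,y,z:onz(t,x/5+220-.4,y/5+140-.4,z)
S=lambda x,y,z:onz(s,x/4+160-.4,y/4+145-.4,z)
p=[T(335,128,.166),T(552,198,.166),S(46,168,.166),S(250,187,.166),S(75,362,0),S(263,385,0)]
for q in p: print(q.round(4))
for i in (0,2,4): d=p[i]-p[i+1]; print(np.linalg.norm(d),np.degrees(np.arctan2(-d[0],d[1])))
print('therm',[T(*c,.085).round(4) for c in((158,378),(238,402))],[T(*c,.123).round(4) for c in ((128,465),(252,503))])
print('plate scene',S(338,51,.123),S(408,58,.123),'hole',S(372,92,.0955+.0))
print('base',S(322,228,0))
print(R.from_quat(manip.sense()['tool_rot']).as_matrix().round(3))
# cam in tool frame
w=load('wrist0');M=R.from_quat(manip.sense()['tool_rot']).as_matrix()
print(M.T@(-w['R'].T@w['t']-manip.sense()['tcp_pos']),(M.T@w['R'].T).round(3))
print('tall: sauce, tin', T(0,0,0))
```

```text
[ 0.6218 -0.1035  0.166 ]
[ 0.5857 -0.2272  0.166 ]
[ 0.5895 -0.224   0.166 ]
[ 0.622  -0.1009  0.166 ]
[ 0.5813 -0.2268  0.    ]
[ 0.6165 -0.1033  0.    ]
0.12892743796694076 -16.27226692589387
0.1273457876100303 165.2068128997322
0.12845971254127467 164.1025290229055
therm [array([ 0.4785, -0.0087,  0.085 ]), array([ 0.4655, -0.0567,  0.085 ])] [array([0.4277, 0.0079, 0.123 ]), array([ 0.4077, -0.0643,  0.123 ])]
plate scene [ 0.41359624 -0.03807127  0.123     ] [0.42786994 0.00985809 0.123     ] hole [ 0.42665715 -0.01592089  0.0955    ]
base [ 0.45594425 -0.05675712  0.        ]
[[-0.001  0.236  0.972]
 [-0.002  0.972 -0.236]
 [-1.    -0.002 -0.   ]]
[-0.14207773  0.00097175 -0.06901704] [[-0.001 -0.272  0.962]
 [ 1.    -0.002  0.001]
 [ 0.002  0.962  0.272]]
tall: sauce, tin [0.71634513 0.09689083 0.        ]
```

```bash
python3 -m jog '{"linear":[[0,0,4],[0,-1,8],[0,-3,11.5],[0,-6,14.5],[-0.5,-9,17],[-1,-12,19.5],[-1,-15,22],[-1.5,-18,24.5],[-1.5,-21,27],[-1.5,-24,29.5],[-2,-27,32],[-2,-30,34.5],[-2,-33,36.5],[-2,-36.5,38],[-2,-40.5,39],[-2,-44.5,39.5],[-2,-48.5,39.8],[-2,-52,39.8],[-2,-53.6,39.8],[-2,-53.6,39.8]],"twist":[0,0,0,0,0,0,0,0,0,0,0,0,0,0,0,0,0,0,0,0],"claw":[1,1,1,1,1,1,1,1,1,1,1,1,1,1,1,1,1,1,1,1]}'
python3 - <<'E'
from h import *
s=snap('wrist','wrist1');print(manip.sense())
E
```

```text
t: 1.82
tcp_pos: [0.4072, -0.01, 0.2513]
tool_rot: [0.085, 0.702, -0.086, 0.702]
force: [-0.3, 0.5, -0.4]
finger_gap: 0.997
{'t': 1.8667, 'q': array([-2.96869849e-01,  2.02274578e-01,  1.91929872e+00,  2.71856594e-04,
        1.02017914e+00, -1.62589792e+00]), 'qd': array([ 0.05518264,  0.00208762, -0.00403942,  0.0130104 ,  0.00198216,
        0.01403081]), 'tau': array([-9.59831178e-01, -2.58375156e+01, -1.52792859e+01, -1.18465726e-01,
       -1.03422435e-02, -8.25960631e-02]), 'tcp_pos': array([ 0.40747842, -0.00850219,  0.25128929]), 'tool_rot': array([ 0.08541042,  0.70198181, -0.08522935,  0.70189925]), 'force': array([-0.07776879,  0.42739647, -0.33115052]), 'ft_torque': array([ 0.03333733, -0.0049933 , -0.0387891 ]), 'finger_gap': 0.9998373649349328}
```

View pics/wrist1.png

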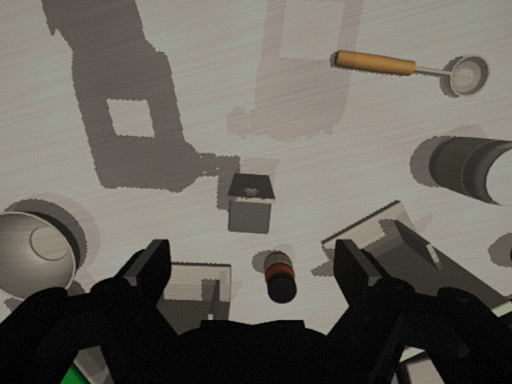

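Run:
```python
from h import *
a=cv2.imread('pics/wrist1.png')[160:245,205:295]
cv2.imwrite('pics/wz.png',cv2.resize(np.clip(a*1.8,0,255).astype('uint8'),None,fx=7,fy=7,interpolation=2))
```

```text
(no output)
```

View pics/wz.png

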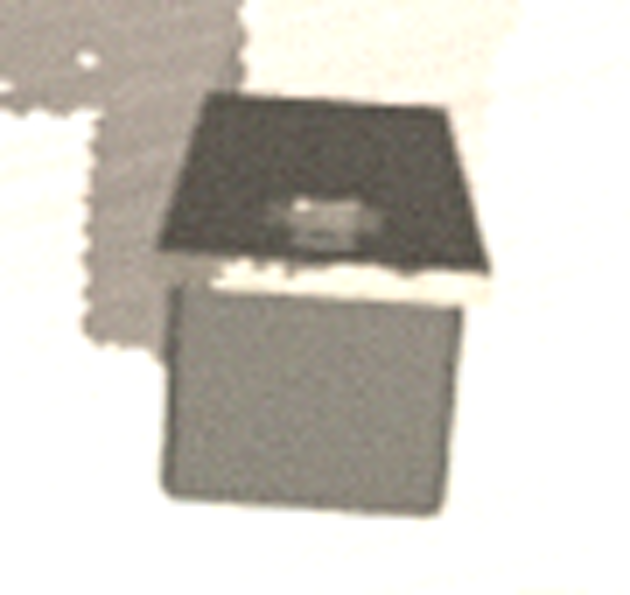

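Run:
```python
from h import *
w=load('wrist1')
W=lambda x,y,z:onz(w,x/7+205-.43,y/7+160-.43,z)
def pr(n,a,b):
    d=b-a;print(n,a.round(4),b.round(4),((a+b)/2).round(4),np.linalg.norm(d).round(4),'yaw',np.degrees(np.arctan2(-d[0],d[1])).round(2)); return (a+b)/2
m1=pr('platetop',W(157,250,.123),W(490,272,.123))
m2=pr('base',W(205,92,0),W(448,108,0))
m3=pr('front',W(168,497,.085),W(438,516,.085))
print(np.linalg.norm((m3-m1)[:2]))
```

```text
platetop [ 0.4084 -0.0354  0.123 ] [0.4235 0.0111 0.123 ] [ 0.416  -0.0122  0.123 ] 0.0489 yaw -17.96
base [ 0.4088 -0.0363  0.    ] [0.4244 0.012  0.    ] [ 0.4166 -0.0122  0.    ] 0.0507 yaw -17.86
front [ 0.4613 -0.0515  0.085 ] [ 0.476 -0.007  0.085] [ 0.4686 -0.0292  0.085 ] 0.0469 yaw -18.38
0.05537731552972001
```

```bash
python3 -m jog '{"linear":[[0,-1,3],[0,-2,6],[0,-3,9],[0,-4,12],[0,-5,15],[0,-6,18],[0,-7,21],[0,-8,24],[0,-9,27],[0,-10.5,30],[0,-10.8,31.5],[0,-10.8,31.5],[0,-10.8,31.5],[0,-10.8,31.5],[0,-10.8,31.5],[1,-10.8,31.5],[2,-10.8,31.5],[3,-10.8,31.5],[4,-10.8,31.5],[5,-10.8,31.5]],"twist":[0.12,0.24,0.36,0.48,0.6,0.72,0.84,0.96,1.08,1.2,1.32,1.44,1.56,1.68,1.8,1.92,2.04,2.16,2.28,2.4],"claw":[1,1,1,1,1,1,1,1,1,1,1,1,1,1,1,1,1,1,1,1]}'
python3 -m jog '{"linear":[[0,0,0],[0,0,0],[0,0,0],[0,0,0],[0,0,0],[0,0,0],[0,0,0],[0,0,0],[0,0,0],[0,0,0]],"twist":[0.12,0.24,0.36,0.48,0.6,0.72,0.79,0.79,0.79,0.79],"claw":[1,1,1,1,1,1,1,1,1,1]}'
python3 - <<'E'
from h import *
from scipy.spatial.transform import Rotation as R
s=snap('wrist','wrist2');print(manip.sense()['q'],R.from_quat(manip.sense()['tool_rot']).as_matrix().round(4))
E
```

```text
t: 3.53
tcp_pos: [0.689, -0.1839, 0.2003]
tool_rot: [-0.685, -0.175, 0.685, -0.175]
force: [-0.2, 0.2, 0.2]
finger_gap: 1.0
t: 4.37
tcp_pos: [0.6887, -0.1851, 0.201]
tool_rot: [-0.7, 0.1, 0.7, 0.1]
force: [-0.4, -0.0, -0.1]
finger_gap: 0.999
[-4.19506902e-01  6.80594671e-01  1.21587567e+00  1.77131242e-04
  1.24552517e+00  1.43524950e+00] [[-3.000e-04 -2.802e-01 -9.599e-01]
 [ 3.000e-04 -9.599e-01  2.802e-01]
 [-1.000e+00 -2.000e-04  4.000e-04]]
```

View pics/wrist2.png

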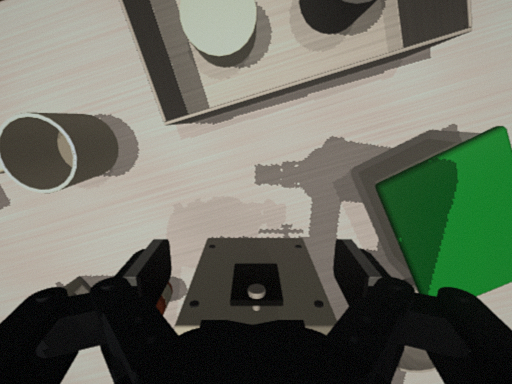

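Wrist view: board front face seen base at the top (rows 240), stud head at about (257,291), pad around it. Zooming.

Run:
```python
from h import *
a=cv2.imread('pics/wrist2.png')[230:335,170:345]
cv2.imwrite('pics/wz2.png',cv2.resize(np.clip(a*1.6,0,255).astype('uint8'),None,fx=4.5,fy=4.5,interpolation=2))
b=cv2.imread('pics/scene0.png')[180:245,165:240]
cv2.imwrite('pics/sz2.png',cv2.resize(np.clip(b*1.6,0,255).astype('uint8'),None,fx=9,fy=9,interpolation=2))
```

```text
(no output)
```

View pics/wz2.png

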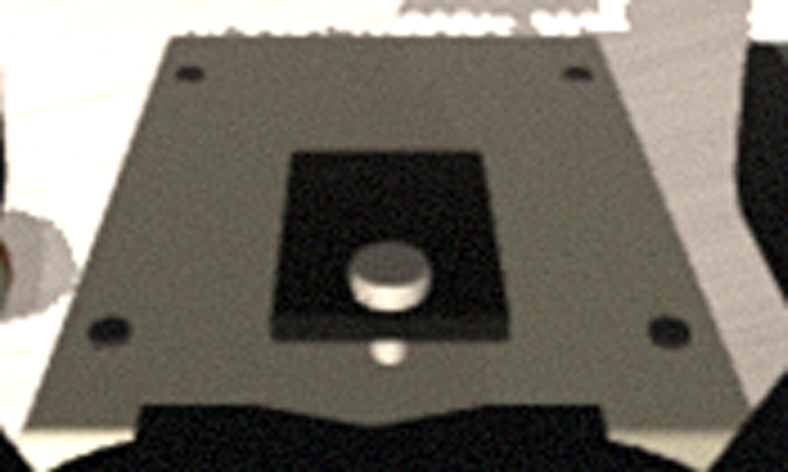

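View pics/sz2.png

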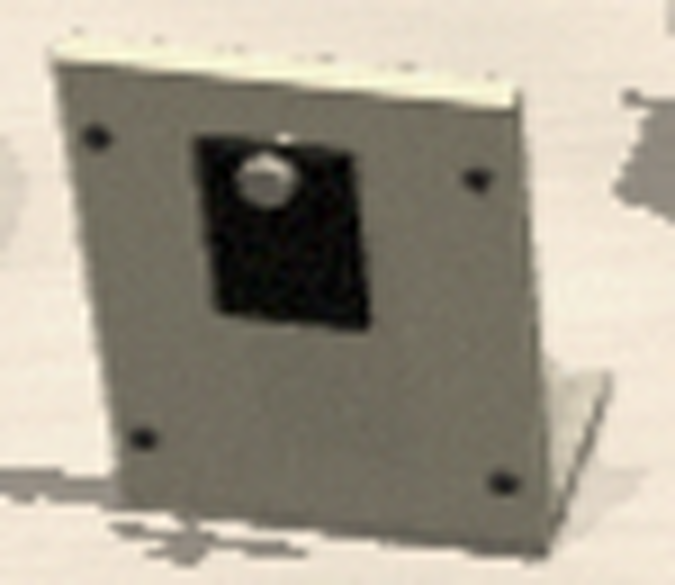

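```bash
cat > m.py <<'E'
from h import *
w=load('wrist2');s=load('scene0')
P=lambda x,y:(x/4.5+170-.4,y/4.5+230-.4)
Q=lambda x,y:(x/9+165-.45,y/9+180-.45)
def pr(n,a,b):
    d=a-b if (a-b)[1]>0 else b-a
    y=np.arctan2(-d[0],d[1]);print(n,((a+b)/2).round(4),np.linalg.norm(d).round(4),'yaw',np.degrees(y).round(2));return (a+b)/2,y
b0,y0=pr('bot w',onz(w,*P(170,37),0),onz(w,*P(596,39),0))
b1,y1=pr('top w',onz(w,*P(24,428),.166),onz(w,*P(750,430),.166))
c0,_=pr('bot s',onz(s,*Q(120,505),0),onz(s,*Q(547,556),0))
c1,_=pr('top s',onz(s,*Q(57,62),.166),onz(s,*Q(518,106),.166))
yaw=(y0+y1)/2
n=np.array([np.cos(yaw),np.sin(yaw),0]);l=np.array([-n[1],n[0],0])
def onx(v,p,O,x):
    o,d=ray(v,*p);t=(x-n@(o-O))/(n@d);X=o+d*t-O;return np.array([n@X,l@X,X[2]]).round(4)
O=(b0+b1)/2;O[2]=0;print('O',O,np.degrees(yaw))
for nm,p,x in [('head',P(391,264),.019),('padbot',P(386,152.5),.012),('padtop',P(390,319),.012),('padtopback',P(390,340),.0)]: print(nm,onx(w,p,O,x))
Os=(c0+c1)/2;Os[2]=0
for nm,p,x in [('head',Q(265,182),.019),('padbl',Q(218,312),.012),('padbr',Q(369,328),.012),('padtl',Q(197,136),.012),('padtr',Q(355,152),.012)]: print('s',nm,onx(s,p,Os,x))
print(tri(ray(w,*P(391,264)),ray(s,*Q(265,182))))
E
python3 m.py
```

```text
bot w [ 0.6029 -0.1621  0.    ] 0.1286 yaw -16.59
top w [ 0.6061 -0.1623  0.166 ] 0.1249 yaw -16.44
bot s [ 0.6008 -0.1656  0.    ] 0.1294 yaw -15.66
top s [ 0.6054 -0.1627  0.166 ] 0.1281 yaw -15.0
O [ 0.60452328 -0.16220659  0.        ] -16.513516498017793
head [ 0.019  -0.0006  0.1439]
padbot [ 0.012  -0.0002  0.0913]
padtop [ 0.012  -0.0004  0.1504]
padtopback [-0.     -0.0006  0.1407]
s head [ 0.019  -0.0003  0.1456]
s padbl [ 0.012  -0.0219  0.0912]
s padbr [0.012  0.0218 0.0921]
s padtl [ 0.012  -0.0209  0.1529]
s padtr [0.012  0.0234 0.1537]
(array([ 0.62644617, -0.16924174,  0.14964983]), [np.float64(7.618526372453844e-05), np.float64(7.618526372450621e-05)])
```

```bash
cat >> m.py <<'E'
print('--- pnp')
def pnp(v,pix,yy,pts):
    obj=np.array([[0,yy[0],0],[0,yy[1],0],[0,yy[2],.166],[0,yy[3],.166]],float)
    ok,r,t=cv2.solvePnP(obj,np.array(pix,float),v['camera_matrix'],None)
    e=np.abs(cv2.projectPoints(obj,r,t,v['camera_matrix'],None)[0][:,0]-pix).max()
    Rb=cv2.Rodrigues(r)[0]; f={'R':Rb,'t':t[:,0]}
    Rw=v['R'].T@Rb; Ow=v['R'].T@(t[:,0]-v['t'])
    print('err',e,'O',Ow.round(4),'x',Rw[:,0].round(4),'z',Rw[:,2].round(4))
    for nm,p,x in pts:
        o,d=ray({'R':Rb,'t':t[:,0],'camera_matrix':v['camera_matrix']},*p)
        print(nm,(o+d*(x-o[0])/d[0]).round(4))
h=.065
pnp(w,[P(170,37),P(596,39),P(24,428),P(750,430)],[h,-h,h,-h],[('head',P(391,264),.019),('padbot',P(386,152.5),.012),('padtop',P(390,319),.012),('padtopback',P(390,340),.0)])
pnp(s,[Q(120,505),Q(547,556),Q(57,62),Q(518,106)],[-h,h,-h,h],[('head',Q(265,182),.019),('padbl',Q(218,312),.012),('padbr',Q(369,328),.012),('padtl',Q(197,136),.012),('padtr',Q(355,152),.012)])
E
python3 m.py | sed -n '/pnp/,$p'
```

```text
--- pnp
err 0.466005244361952 O [ 0.5999 -0.1612 -0.0069] x [ 0.9596 -0.2812 -0.0013] z [0.0022 0.003  1.    ]
head [ 0.019  -0.001   0.1443]
padbot [ 0.012  -0.0004  0.0902]
padtop [ 0.012  -0.0007  0.1514]
padtopback [ 0.     -0.0009  0.1417]
err 0.14153252968790753 O [ 0.5863 -0.1669 -0.0133] x [ 0.9692 -0.2463 -0.0021] z [0.0061 0.0155 0.9999]
head [ 0.019  -0.0023  0.1464]
padbl [ 0.012  -0.0228  0.0914]
padbr [0.012  0.0211 0.0915]
padtl [ 0.012  -0.0227  0.1543]
padtr [0.012  0.0217 0.1544]
```

```bash
python3 -m jog '{"linear":[[0,-1,3],[0,-2,6],[0,-3,9],[0,-4,12],[0,-5,15],[0,-6,18],[0,-7,21],[0,-8,24],[0,-8.85,27.2],[0,-8.85,27.2],[2,-8.85,27.2],[4.5,-8.85,27.2],[4.5,-8.85,27.2],[4.5,-8.85,27.2]],"twist":[0.03,0.03,0.03,0.03,0.03,0.03,0.03,0.03,0.03,0.03,0.03,0.03,0.03,0.03],"claw":[1,1,1,1,1,1,1,1,1,1,1,1,1,1]}'
python3 - <<'E'
from h import *
from scipy.spatial.transform import Rotation as R
s=snap('wrist','wrist3');print(R.from_quat(manip.sense()['tool_rot']).as_matrix().round(4), manip.sense()['tcp_pos'])
E
```

```text
t: 5.58
tcp_pos: [0.4519, -0.0245, 0.1559]
tool_rot: [-0.697, 0.111, 0.699, 0.111]
force: [-0.2, 0.4, 0.0]
finger_gap: 1.001
[[-3.000e-04 -3.106e-01 -9.505e-01]
 [ 1.000e-04 -9.505e-01  3.106e-01]
 [-1.000e+00 -0.000e+00  3.000e-04]] [ 0.45280235 -0.0248135   0.15659962]
```

View pics/wrist3.png

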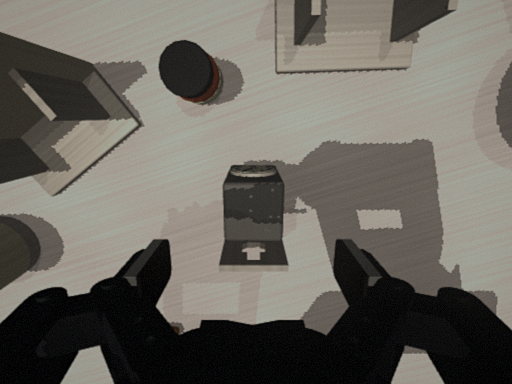

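```bash
python3 - <<'E'
from h import *
w=load('wrist3')
a=onz(w,220,268,.123);b=onz(w,288,268,.123);print(a,b,(a+b)/2,np.linalg.norm(a-b))
a=onz(w,225,182,.085);b=onz(w,284,182,.085);print(a,b,(a+b)/2,np.linalg.norm(a-b))
E
python3 -m jog '{"linear":[[3,0,0],[6,0,0],[8,0,0],[9.5,0,0],[10,0,0],[10,0,0],[10,0,0]],"twist":[0,0,0,0,0,0,0],"claw":[1,1,1,1,1,1,1]}'
```

```text
[0.42621194 0.00955157 0.123     ] [ 0.41103815 -0.03675338  0.123     ] [ 0.41862505 -0.01360091  0.123     ] 0.04872773505565129
[ 0.47739047 -0.00874798  0.085     ] [ 0.4627536 -0.0533295  0.085    ] [ 0.47007204 -0.03103874  0.085     ] 0.046922803767977625
t: 6.22
tcp_pos: [0.4535, -0.0251, 0.0571]
tool_rot: [0.699, -0.111, -0.698, -0.111]
force: [0.7, 0.2, -1.0]
finger_gap: 0.997
```

```bash
python3 -m jog '{"linear":[[0,0,0],[0,0,0],[0,0,0],[0,0,0],[0,0,0],[0,0,0],[0,0,0],[0,0,0],[0,0,0],[0,0,0],[0,0,0],[0,0,0]],"twist":[0,0,0,0,0,0,0,0,0,0,0,0],"claw":[0.5,0.3,0.2,0,-0.3,-0.6,-1,-1,-1,-1,-1,-1]}' 50
python3 - <<'E'
from h import *
s=snap('wrist','wrist4');snap('scene','scene4');print(manip.sense()['force'])
E
```

```text
t: 7.22
tcp_pos: [0.4531, -0.0251, 0.0574]
tool_rot: [0.699, -0.111, -0.698, -0.111]
force: [-0.3, -1.7, 6.6]
finger_gap: 0.576
[-1.28148283 -1.38408386  5.44462518]
```

View pics/wrist4.png

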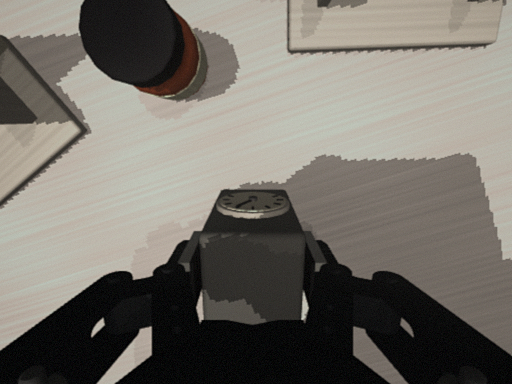

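```bash
python3 -m jog '{"linear":[[-1,0,0],[-3,0,0],[-6,0,0],[-9,0,0],[-12,0,0],[-15,0,0],[-18,0,0],[-19.5,0,0],[-19.5,0,0],[-19.5,0,0],[-19.5,0,0]],"twist":[0,0,0,0,0,0,0,0,0,0,0],"claw":[-1,-1,-1,-1,-1,-1,-1,-1,-1,-1,-1]}'
python3 - <<'E'
from h import *
s=snap('wrist','wrist5');snap('scene','scene5');print(manip.sense()['force'])
t=load('top0')
print('mug',onz(t,252,119,.085),'tub',onz(t,352,158,.1),onz(t,361,206,.1),'box',onz(t,294,125,.06),onz(t,380,127,.06))
E
```

```text
t: 8.23
tcp_pos: [0.4511, -0.0243, 0.2501]
tool_rot: [-0.697, 0.111, 0.699, 0.111]
force: [-0.1, 0.5, -2.9]
finger_gap: 0.573
[-0.72118746  0.19754479 -2.27079122]
mug [ 0.7678062  -0.00324111  0.085     ] tub [ 0.65669155 -0.3041072   0.1       ] [ 0.5144513  -0.33300064  0.1       ] box [ 0.75860243 -0.13298517  0.06      ] [ 0.76074232 -0.39865064  0.06      ]
```

View pics/scene5.png

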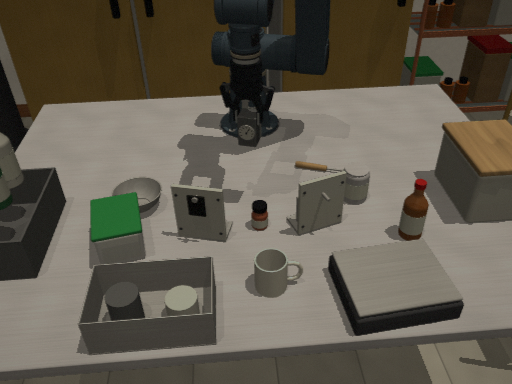

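View pics/wrist5.png

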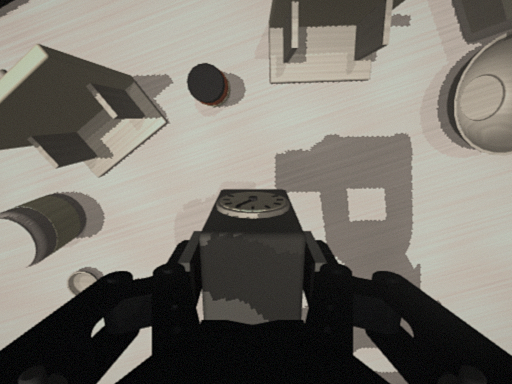

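Run:
```python
from h import *
a=cv2.imread('pics/wrist5.png')[180:330,185:325]
cv2.imwrite('pics/wz5.png',cv2.resize(np.clip(a*2.2,0,255).astype('uint8'),None,fx=4,fy=4,interpolation=2))
g=cv2.cvtColor(cv2.imread('pics/wrist5.png'),6)
for r in (196,205,240,250,260): print(r,g[r,192:225],g[r,280:316])
```

```text
196 [193 190 187 189 191 189 193 191 191 191 191 190 190 188 190 189 188 186
 187 183 175 176 180 175 175 156  94  37  39  41  49  51  56] [ 65  61  49  45  37  37  30  44 131 184 189 192 190 187 184 187 186 188
 185 188 186 186 190 186 188 187 186 188 187 188 187 185 188 188 183 189]
205 [174 169 171 173 173 174 176 176 182 179 181 183 179 175 174 179 178 176
 177 176 174 130  55  37  72  87  75  61  55  63  73  90  99] [ 71  76  82  73  62  58  60  62  67  53  39  68 153 191 192 192 187 191
 188 186 186 188 189 186 186 188 189 186 186 189 189 186 188 186 188 188]
240 [52 50 53 51 50 50 42 61 76 87 91 88 90 94 90 81 66 54 53 53 50 47 51 53
 52 50 54 54 52 55 48 53 53] [61 58 61 58 61 60 60 60 63 61 57 59 67 61 61 61 65 62 61 63 63 59 61 56
 52 45 48 51 55 54 52 49 56 51 51 67]
250 [49 52 45 29 16 15 17 19 34 40 42 48 53 50 50 52 50 51 49 49 52 48 48 49
 50 51 50 48 51 54 51 48 50] [60 55 60 60 57 58 55 59 57 56 60 58 61 60 62 59 58 60 61 59 60 58 56 51
 34 19 13 20 12 25 42 50 53 50 49 51]
260 [14 14 12 13  7 14 13  5 26 37 46 44 45 52 51 49 52 52 46 50 51 50 48 50
 48 50 48 47 51 54 52 49 51] [53 52 48 55 52 53 53 52 56 50 50 52 52 52 50 53 53 51 53 52 50 51 51 41
 30 12 13 17 18 16 14 12 11 17 35 47]
```

View pics/wz5.png

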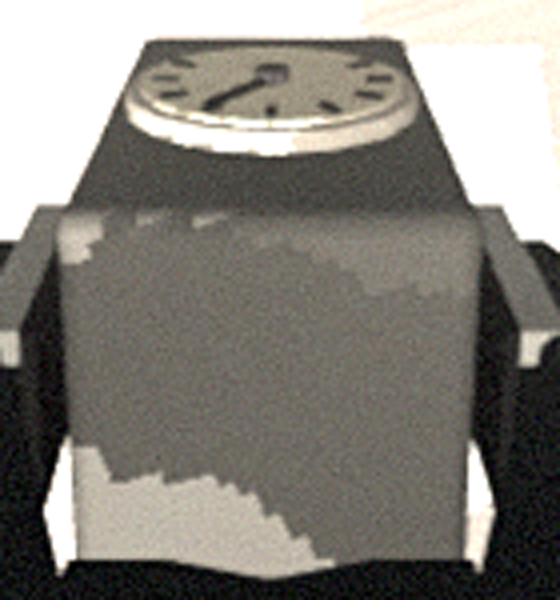

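```bash
cat >> h.py <<'E'
from scipy.spatial.transform import Rotation as Ro
# wrist camera in tool frame (nominal)
def toolcam(f,q,tcp):
    w=load(f);M=Ro.from_quat(q).as_matrix();C=-w['R'].T@w['t']
    return w,M,tcp
E
python3 - <<'E'
from h import *
s=manip.sense();M=Ro.from_quat(s['tool_rot']).as_matrix();p=s['tcp_pos'];w=load('wrist5')
def T(u,v,x):
    o,d=ray(w,u,v);o=M.T@(o-p);d=M.T@d;return o+d*(x-o[0])/d[0]
print('top front L,R',T(200,234,-.0276),T(304.5,234,-.0276))
print('row250',T(200,250,-.0276),T(303.8,250,-.0276))
print('bottom front',T(185+147/4,190,.0574),T(185+403/4,190,.0574))
C=M.T@(-w['R'].T@w['t']-p);print('C',C,(M.T@w['R'].T).round(4))
# head in wrist2: use same tool-cam
A=M.T@w['R'].T
def d2(u,v):return A@np.linalg.solve(w['camera_matrix'],[u,v,1])
print(w['camera_matrix'])
u,v=391/4.5+169.6,264/4.5+229.6
d=d2(u,v);
for x in (.052,.056,.060): print('head tool',C+d*(x-C[0])/d[0])
for nm,(a,b),x in (('botL',(170,37),.201),('botR',(596,39),.201),('topL',(24,428),.035),('topR',(750,430),.035)):
    d=d2(a/4.5+169.6,b/4.5+229.6);print(nm,C+d*(x-C[0])/d[0])
E
```

```text
top front L,R [-0.0276     -0.02491959 -0.01788977] [-0.0276      0.02249753 -0.01783714]
row250 [-0.0276     -0.02534403 -0.00989696] [-0.0276      0.0225741  -0.00984903]
bottom front [ 0.0574     -0.02423506 -0.01634428] [ 0.0574      0.02397477 -0.01627711]
C [-0.14275825 -0.00105851 -0.06854442] [[ 0.0016 -0.2709  0.9626]
 [ 1.     -0.0013 -0.002 ]
 [ 0.0018  0.9626  0.2709]]
[[274.5591074    0.         251.96599294]
 [  0.         274.5591074  195.23947002]
 [  0.           0.           1.        ]]
head tool [0.052      0.00207646 0.06499302]
head tool [0.056      0.00214085 0.06773565]
head tool [0.06       0.00220523 0.07047828]
botL [ 0.201      -0.06254462  0.08830068]
botR [0.201      0.06623339 0.08909701]
topL [ 0.035      -0.06138973  0.08576441]
topR [0.035      0.06375313 0.08623141]
```

```bash
python3 -m jog '{"linear":[[0,0.5,-2],[0,1.5,-5],[0,2.5,-8],[0,3.5,-11],[0,4.5,-14],[0,5.5,-17],[0,6.3,-20],[0,7.1,-23],[0,7.7,-25.5],[0,8.1,-27],[0,8.1,-27.6],[0,8.1,-27.6],[0,8.1,-27.6],[0,8.1,-27.6],[0,8.1,-27.6]],"twist":[-0.028,-0.028,-0.028,-0.028,-0.028,-0.028,-0.028,-0.028,-0.028,-0.028,-0.028,-0.028,-0.028,-0.028,-0.028],"claw":[-1,-1,-1,-1,-1,-1,-1,-1,-1,-1,-1,-1,-1,-1,-1]}'
python3 -m jog '{"linear":[[2,0,0],[5,0,0],[8,0,0],[11,0,0],[14,0,0],[16,0,0],[17,0,0],[17,0,0],[17,0,0],[17,0,0]],"twist":[0,0,0,0,0,0,0,0,0,0],"claw":[-1,-1,-1,-1,-1,-1,-1,-1,-1,-1]}'
python3 - <<'E'
from h import *
s=snap('wrist','wrist6');snap('scene','scene6');q=manip.sense();print(q['force'],q['tcp_pos'],Ro.from_quat(q['tool_rot']).as_matrix().round(4))
a=cv2.imread('pics/scene6.png')[170:260,150:270]
cv2.imwrite('pics/sz6.png',cv2.resize(np.clip(a*1.7,0,255).astype('uint8'),None,fx=6,fy=6,interpolation=2))
E
```

```text
t: 9.58
tcp_pos: [0.6885, -0.1865, 0.2511]
tool_rot: [-0.699, 0.101, 0.7, 0.101]
force: [0.2, -0.3, -2.8]
finger_gap: 0.573
t: 10.42
tcp_pos: [0.6911, -0.1881, 0.0837]
tool_rot: [0.701, -0.102, -0.698, -0.101]
force: [0.4, 0.5, -1.9]
finger_gap: 0.576
[ 0.04852828 -0.13771129 -2.81491655] [ 0.69106186 -0.18811236  0.08382356] [[ 4.000e-03 -2.842e-01 -9.588e-01]
 [-1.800e-03 -9.588e-01  2.841e-01]
 [-1.000e+00  6.000e-04 -4.400e-03]]
```

View pics/sz6.png

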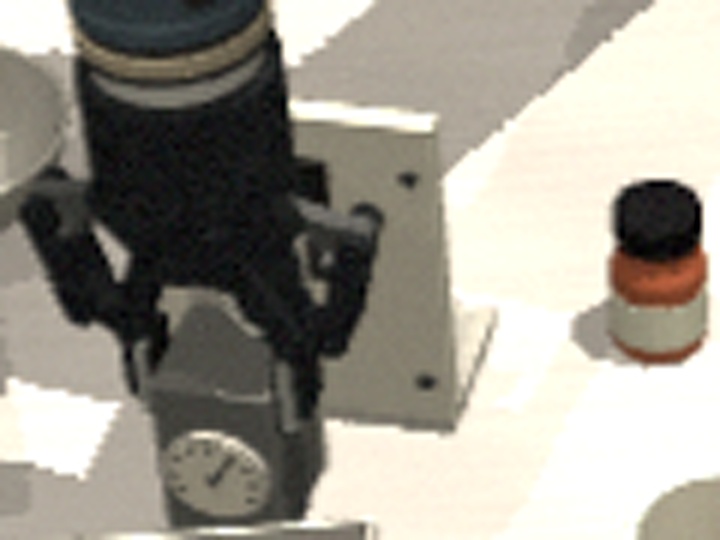

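View pics/wrist6.png

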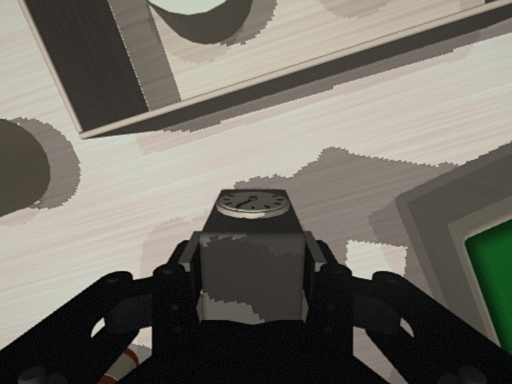

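```bash
python3 -m jog '{"linear":[[0,0,0],[0,0,0],[0,0,0]],"twist":[0,0,0],"claw":[-1,-1,-1]}'
python3 - <<'E'
from h import *
s=load('scene6');q=manip.sense();z=q['tcp_pos'][2]+.0276
print(q['force'],q['tcp_pos'],Ro.from_quat(q['tool_rot']).as_matrix().round(4)[:,0])
Q=lambda x,y,z:onz(s,x/6+150-.42,y/6+170-.42,z)
yaw=np.radians(-16.3);n=np.array([np.cos(yaw),np.sin(yaw),0]);l=np.array([-n[1],n[0],0])
for O in ([.6008,-.1656,0],[.6054,-.1627,0]):
  for c in ((157,388),(273,402),(208,284)): X=Q(*c,z)-O;print(c,n@X,l@X)
  X=q['tcp_pos']-O;print('tcp',n@X,l@X)
E
```

```text
t: 10.77
tcp_pos: [0.6899, -0.1877, 0.0821]
tool_rot: [0.7, -0.102, -0.699, -0.101]
force: [0.3, 0.1, -2.7]
finger_gap: 0.578
[ 0.28201494  0.13353887 -2.7209891 ] [ 0.68989932 -0.18770216  0.08210822] [ 1.1e-03 -5.0e-04 -1.0e+00]
(157, 388) 0.10921771526957016 -0.017905287099421137
(273, 402) 0.10879760169382194 0.02875994286527649
(208, 284) 0.046271770550840675 -0.018594842482730568
tcp 0.09172133464688724 0.003793444695420151
(157, 388) 0.10561654438235456 -0.021979789307184805
(273, 402) 0.10519643080660632 0.02468544065751282
(208, 284) 0.042670599663625054 -0.022669344690494232
tcp 0.08812016375967163 -0.0002810575123435164
```

Run:
```python
from h import *
snap('scene','scene7');q=manip.sense();print(q['tcp_pos'])
s=load('scene7');s0=load('scene0')
g=cv2.cvtColor(s['pixels'],cv2.COLOR_RGB2GRAY);g0=cv2.cvtColor(s0['pixels'],cv2.COLOR_RGB2GRAY)
print(g[238:260,172:202]);print(g0[192:207,186:203])
```

```text
[ 0.68977378 -0.18763438  0.08183839]
[[101  93  73  56  40  39  38  37  39  39  37  37  39  39  38  40  38  39
   38  37  40  38  40  41  30  54  62  41  19  12]
 [104 101 102  76  49  39  38  36  36  38  37  40  38  39  39  36  37  37
   37  36  40  41  40  37  35  57  62  41  20  13]
 [101 100  98  76  47  38  38  37  39  37  39  38  39  39  36  38  37  39
   38  38  38  39  39  39  28  52  62  52  40  33]
 [100 100 102  90  54  40  38  38  38  38  41  45  49  48  40  39  39  38
   39  39  40  38  41  41  25  53  60  51  44  40]
 [101 100 101 100  60  38  37  40  43  59  72 103 115 117  78  57  52  41
   39  39  40  38  38  42  33  30  31  34  35  37]
 [100 100 100 100  60  36  40  56  74  80  85 103  97  93 120 131 118  78
   51  44  40  38  38  41  39  30  29  28  30  37]
 [ 98 101 100 100  67  41  54  67  72  67  72  78  65  91  82  72  86 121
  117  81  48  39  39  38  39  32  28  29  27  37]
 [101 102 103 102  78  54  62  74  77  55  47  72  66  50  71  76  93  93
   93 117  82  45  39  41  39  33  30  29  28  35]
 [101 101  99 102  78  61  70  65  73  77  79  78  77  77  76 
[... 2054 characters left out ...]
  8  11   5   9  33  62  93  67  32  16  14  20  20  19  18]
 [ 48  22   7   2   7  19  82  94 107 120  97  46   8   9   8  11   1]
 [ 49  23   8   4   4  44  57  59  57  68  91  62  22   5   1   8   6]
 [ 57  27   4   9   7  28  53  55  56  59  66  45  19   9   7  11   9]
 [ 70  35   9  11   3  23  52  58  56  57  56  31   5  12   7   3  13]
 [ 69  34  11   8   7   7  23  40  55  55  39   8   9   6   3   8   5]
 [ 68  41  12  13   7   8   8   8  17   7   5   9  10   7   1   4   5]
 [ 70  47  17   8   3   7   8   9   9   4   8   9   4   6   2   7  10]
 [ 70  49  20   9  10   7   3   8   8   3   9   2   5   7   5  11   8]
 [ 70  47  16   1   8   8   7  10   8   7   6   6   8   6   8   7   8]]
```

Run:
```python
from h import *
s=load('scene7');q=manip.sense();p=q['tcp_pos']
yaw=np.radians(-16.4);n=np.array([np.cos(yaw),np.sin(yaw),0]);l=np.array([-n[1],n[0],0])
O=np.array([.6045,-.1622,0])
def onx(px,x):
    o,d=ray(s,*px);X=o+d*((x-n@(o-O))/(n@d))-O;return l@X,X[2]
b=n@(p-O);print('tcp board',b,l@(p-O))
h=onx((193.9,200.2),.019);print('head',h)
for dx in (-.003,0,.003):
    d=onx((185.8,249.2),b+.036-.0125+dx);print('dial lat,z',d,'rel lat',d[0]-h[0],'z above underside',d[1]-(p[2]-.0574))
```

```text
tcp board 0.0889855127489885 -0.00032323523722923577
head (np.float64(-0.002673017100030614), np.float64(0.1448509689347952))
dial lat,z (np.float64(-0.001476690597924479), np.float64(0.06818299075810019)) rel lat 0.0011963265021061353 z above underside 0.043744599432649765
dial lat,z (np.float64(-0.00010102869089942319), np.float64(0.07127830848136929)) rel lat 0.002571988409131191 z above underside 0.04683991715591886
dial lat,z (np.float64(0.0012746332161255747), np.float64(0.07437362620463828)) rel lat 0.0039476503161561885 z above underside 0.04993523487918785
```

```bash
python3 -m jog '{"linear":[[1,0.05,0],[1.8,0.05,0],[1.8,0.05,0.5],[1.8,0.05,1.2],[1.8,0.05,2],[1.8,0.05,2.4],[1.8,0.05,2.4],[1.8,0.05,2.4],[1.8,0.05,2.4],[1.8,0.05,2.4],[1.8,0.05,2.4]],"twist":[0,0,0,0,0,0,0,0,0,0,0],"claw":[-1,-1,-1,-1,-1,-1,-1,-1,-1,-1,-1]}'
cat > st.py <<'E'
from h import *
q=manip.sense();p=q['tcp_pos'];f=q['force']
yaw=np.radians(-16.4);n=np.array([np.cos(yaw),np.sin(yaw),0]);l=np.array([-n[1],n[0],0]);O=np.array([.6045,-.1622,0])
M=Ro.from_quat(q['tool_rot']).as_matrix()
print('b %.4f lat %.4f z %.4f | Fn %.2f Fl %.2f Fz %.2f'%(n@(p-O),l@(p-O),p[2],n@f,l@f,f[2]),'yaw',np.degrees(np.arctan2(M[0,1],-M[1,1])).round(2),'tilt',(M[:2,0]*1000).round(1),'torque',q['ft_torque'].round(2),'t',q['t'])
E
python3 st.py
```

```text
t: 11.73
tcp_pos: [0.6669, -0.1814, 0.0636]
tool_rot: [0.7, -0.102, -0.699, -0.101]
force: [-0.2, 0.4, -3.2]
finger_gap: 0.578
b 0.0653 lat -0.0008 z 0.0636 | Fn -0.33 Fl 0.34 Fz -3.16 yaw -16.51 tilt [ 0.9 -0.4] torque [-0.06 -0.01 -0.07] t 11.7333
```

```bash
python3 -m jog '{"linear":[[0,0,0.4],[0,0,0.8],[0,0,1.1],[0,0,1.2],[0,0,1.2],[0,0,1.2],[0,0,1.2],[0,0,1.2]],"twist":[0,0,0,0,0,0,0,0],"claw":[-1,-1,-1,-1,-1,-1,-1,-1]}' >/dev/null;python3 st.py
for i in 1; do python3 -m jog '{"linear":[[0,0,0.1],[0,0,0.1],[0,0,0.1],[0,0,0.1]],"twist":[0,0,0,0],"claw":[-1,-1,-1,-1]}' >/dev/null;python3 st.py;done
python3 -m jog '{"linear":[[0,0,0.1],[0,0,0.1],[0,0,0.1],[0,0,0.1]],"twist":[0,0,0,0],"claw":[-1,-1,-1,-1]}' >/dev/null;python3 st.py
```

```text
b 0.0531 lat -0.0008 z 0.0634 | Fn 0.39 Fl 0.76 Fz -2.21 yaw -16.51 tilt [ 0.4 -0.2] torque [-0.01 -0.08 -0.  ] t 12.4
b 0.0518 lat -0.0007 z 0.0633 | Fn 0.16 Fl -0.20 Fz -2.41 yaw -16.51 tilt [ 0. -0.] torque [-0.03  0.03  0.03] t 12.7333
b 0.0510 lat -0.0007 z 0.0634 | Fn 1.06 Fl -0.27 Fz -2.82 yaw -16.51 tilt [ 0.4 -0.2] torque [-0.   -0.07  0.02] t 13.0667
```

```bash
python3 -m jog '{"linear":[[0,0,0.1],[0,0,0.1],[0,0,0.1],[0,0,0.1]],"twist":[0,0,0,0],"claw":[-1,-1,-1,-1]}' >/dev/null;python3 st.py
python3 -m jog '{"linear":[[0,0,0.1],[0,0,0.1],[0,0,0.1],[0,0,0.1]],"twist":[0,0,0,0],"claw":[-1,-1,-1,-1]}' >/dev/null;python3 st.py
```

```text
b 0.0508 lat -0.0008 z 0.0635 | Fn 4.39 Fl 0.32 Fz -4.56 yaw -16.51 tilt [ 2.1 -0.8] torque [-0.17 -0.6   0.12] t 13.4
b 0.0496 lat -0.0008 z 0.0634 | Fn 4.84 Fl 0.48 Fz -4.52 yaw -16.51 tilt [ 1.7 -0.7] torque [-0.11 -0.74  0.12] t 13.7333
```

```bash
python3 -m jog '{"linear":[[0,0,-0.3],[0,0,-0.5],[0,0,-0.5],[0,0,-0.5],[-0.3,0,-0.5],[-0.5,0,-0.5],[-0.5,0,-0.5],[-0.5,0,-0.5]],"twist":[0,0,0,0,0,0,0,0],"claw":[-1,-1,-1,-1,-1,-1,-1,-1]}' >/dev/null;python3 st.py
python3 -m jog '{"linear":[[-0.1,0,0],[-0.1,0,0],[-0.1,0,0],[-0.1,0,0]],"twist":[0,0,0,0],"claw":[-1,-1,-1,-1]}' >/dev/null;python3 st.py
python3 -m jog '{"linear":[[-0.1,0,0],[-0.1,0,0],[-0.1,0,0],[-0.1,0,0]],"twist":[0,0,0,0],"claw":[-1,-1,-1,-1]}' >/dev/null;python3 st.py
```

```text
b 0.0538 lat -0.0007 z 0.0687 | Fn 0.30 Fl 0.42 Fz -3.07 yaw -16.51 tilt [ 0.2 -0.1] torque [-0.03 -0.02  0.01] t 14.4
b 0.0537 lat -0.0007 z 0.0693 | Fn -0.62 Fl -0.09 Fz -2.22 yaw -16.51 tilt [-0.1  0. ] torque [-0.02 -0.06  0.02] t 14.7333
b 0.0538 lat -0.0007 z 0.0703 | Fn -0.13 Fl -0.28 Fz -2.57 yaw -16.52 tilt [ 0.1 -0. ] torque [-0.04 -0.03 -0.05] t 15.0667
```

```bash
python3 -m jog '{"linear":[[-0.1,0,0],[-0.1,0,0],[-0.1,0,0],[-0.1,0,0]],"twist":[0,0,0,0],"claw":[-1,-1,-1,-1]}' >/dev/null;python3 st.py
python3 -m jog '{"linear":[[-0.1,0,0],[-0.1,0,0],[-0.1,0,0],[-0.1,0,0]],"twist":[0,0,0,0],"claw":[-1,-1,-1,-1]}' >/dev/null;python3 st.py
```

```text
b 0.0536 lat -0.0007 z 0.0711 | Fn -0.04 Fl -0.15 Fz -3.87 yaw -16.51 tilt [-0.4  0.2] torque [ 0.01 -0.11 -0.04] t 15.4
b 0.0537 lat -0.0007 z 0.0715 | Fn 1.45 Fl 0.02 Fz -10.96 yaw -16.52 tilt [-0.4  0.2] torque [-0.15 -0.5   0.05] t 15.7333
```

```bash
python3 -m jog '{"linear":[[-0.1,0,0],[-0.1,0,0],[-0.1,0,0],[-0.1,0,0]],"twist":[0,0,0,0],"claw":[-1,-1,-1,-1]}' >/dev/null;python3 st.py
```

```text
b 0.0538 lat -0.0007 z 0.0720 | Fn 5.52 Fl 0.07 Fz -21.13 yaw -16.52 tilt [-0.1  0.2] torque [-0.39 -1.2   0.02] t 16.0667
```

```bash
python3 -m jog '{"linear":[[0.3,0,0],[0.4,0,0],[0.4,0,-0.5],[0.4,0,-1],[0.4,0,-1.2],[0.4,0,-1.2],[0,0,-1.2],[-1,0,-1.2],[-2,0,-1.2],[-3,0,-1.2],[-3.3,0,-1.2],[-3.3,0,-1.2],[-3.3,0,-1.2],[-3.3,0,-1.2],[-3.3,0,-1.2],[-3.3,0,-1.2]],"twist":[0,0,0,0,0,0,0,0,0,0,0,0,0,0,0,0],"claw":[-1,-1,-1,-1,-1,-1,-1,-1,-1,-1,-1,-1,-1,-1,-1,-1]}' >/dev/null;python3 st.py
python3 - <<'E'
from h import *
snap('wrist','wrist8');snap('scene','scene8');snap('top','top8')
a=cv2.imread('pics/scene8.png')[150:250,150:270]
cv2.imwrite('pics/sz8.png',cv2.resize(np.clip(a*1.7,0,255).astype('uint8'),None,fx=5,fy=5,interpolation=2))
a=cv2.imread('pics/wrist8.png')[180:330,185:325]
cv2.imwrite('pics/wz8.png',cv2.resize(np.clip(a*2.2,0,255).astype('uint8'),None,fx=4,fy=4,interpolation=2))
E
```

```text
b 0.0653 lat -0.0007 z 0.1056 | Fn 0.60 Fl 0.38 Fz -3.43 yaw -16.51 tilt [-1.2  0.6] torque [ 0.03 -0.08 -0.02] t 17.4
```

View pics/sz8.png

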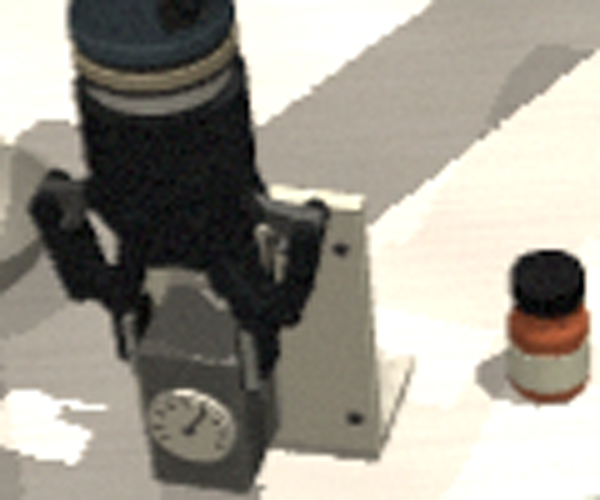

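View pics/wz8.png

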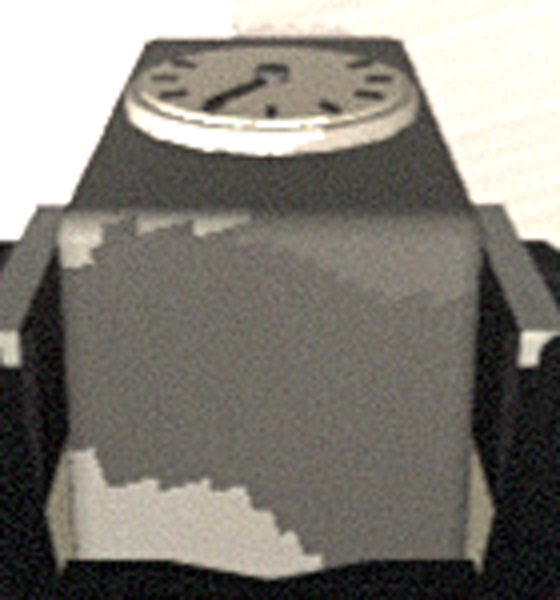

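```bash
python3 -m jog '{"linear":[[-0.03,0,0.2],[-0.03,0,0.4],[-0.03,0,0.5],[-0.03,0,0.5],[-0.03,0,0.5],[-0.03,0,0.5]],"twist":[0,0,0,0,0,0],"claw":[-1,-1,-1,-1,-1,-1]}' >/dev/null;python3 st.py
python3 -m jog '{"linear":[[0,0,0.15],[0,0,0.15],[0,0,0.15],[0,0,0.15],[0,0,0.15]],"twist":[0,0,0,0,0],"claw":[-1,-1,-1,-1,-1]}' >/dev/null;python3 st.py
python3 -m jog '{"linear":[[0,0,0.15],[0,0,0.15],[0,0,0.15],[0,0,0.15],[0,0,0.15]],"twist":[0,0,0,0,0],"claw":[-1,-1,-1,-1,-1]}' >/dev/null;python3 st.py
```

```text
b 0.0609 lat -0.0007 z 0.1067 | Fn 0.87 Fl 0.20 Fz -2.68 yaw -16.51 tilt [ 0.2 -0.1] torque [-0.05  0.   -0.04] t 18.05
b 0.0594 lat -0.0008 z 0.1066 | Fn -0.72 Fl 0.03 Fz -2.18 yaw -16.52 tilt [ 0.1 -0. ] torque [ 0.04 -0.01  0.05] t 18.4667
b 0.0578 lat -0.0007 z 0.1067 | Fn 0.24 Fl 0.74 Fz -3.03 yaw -16.51 tilt [ 0.1 -0.1] torque [-0.   -0.04  0.03] t 18.8833
```

```bash
python3 -m jog '{"linear":[[0.05,0,0],[0.05,0,0.15],[0.05,0,0.15],[0.05,0,0.15],[0.05,0,0.15]],"twist":[0,0,0,0,0],"claw":[-1,-1,-1,-1,-1]}' >/dev/null;python3 st.py
python3 -m jog '{"linear":[[0,0,0.15],[0,0,0.15],[0,0,0.15],[0,0,0.15],[0,0,0.15]],"twist":[0,0,0,0,0],"claw":[-1,-1,-1,-1,-1]}' >/dev/null;python3 st.py
```

```text
b 0.0563 lat -0.0007 z 0.1061 | Fn 0.44 Fl -0.48 Fz -2.99 yaw -16.51 tilt [-0.  0.] torque [-0.01 -0.02  0.02] t 19.3
b 0.0548 lat -0.0008 z 0.1061 | Fn 1.13 Fl -0.42 Fz -3.56 yaw -16.51 tilt [ 0.1 -0. ] torque [-0.03 -0.03  0.01] t 19.7167
```

```bash
python3 -m jog '{"linear":[[0,0,0.15],[0,0,0.3],[0,0,0.3],[0,0,0.3],[0,0,0.3]],"twist":[0,0,0,0,0],"claw":[-1,-1,-1,-1,-1]}' >/dev/null;python3 st.py
python3 -m jog '{"linear":[[0,0,0.15],[0,0,0.15],[0,0,0.15],[0,0,0.15],[0,0,0.15]],"twist":[0,0,0,0,0],"claw":[-1,-1,-1,-1,-1]}' >/dev/null;python3 st.py
python3 -m jog '{"linear":[[0,0,0.1],[0,0,0.1],[0,0,0.1],[0,0,0.1],[0,0,0.1]],"twist":[0,0,0,0,0],"claw":[-1,-1,-1,-1,-1]}' >/dev/null;python3 st.py
python3 -m jog '{"linear":[[0,0,0.1],[0,0,0.1],[0,0,0.1],[0,0,0.1],[0,0,0.1]],"twist":[0,0,0,0,0],"claw":[-1,-1,-1,-1,-1]}' >/dev/null;python3 st.py
```

```text
b 0.0518 lat -0.0007 z 0.1061 | Fn -0.52 Fl -0.60 Fz -2.01 yaw -16.51 tilt [ 0.1 -0.1] torque [ 0.01 -0.04 -0.  ] t 20.1333
b 0.0510 lat -0.0008 z 0.1063 | Fn 2.81 Fl -0.00 Fz -3.04 yaw -16.51 tilt [ 1.5 -0.6] torque [-0.08 -0.43  0.04] t 20.55
b 0.0501 lat -0.0008 z 0.1063 | Fn 4.87 Fl 0.45 Fz -3.30 yaw -16.51 tilt [ 1.6 -0.7] torque [-0.21 -0.8   0.14] t 20.9667
b 0.0492 lat -0.0008 z 0.1063 | Fn 5.44 Fl 0.60 Fz -5.10 yaw -16.51 tilt [ 2.  -0.8] torque [-0.27 -0.81  0.07] t 21.3833
```

```bash
python3 -m jog '{"linear":[[0,0,0.1],[0,0,0.1],[0,0,0.1],[0,0,0.1],[0,0,0.1]],"twist":[0,0,0,0,0],"claw":[-1,-1,-1,-1,-1]}' >/dev/null;python3 st.py
python3 -m jog '{"linear":[[0,0,0.1],[0,0,0.1],[0,0,0.1],[0,0,0.1],[0,0,0.1]],"twist":[0,0,0,0,0],"claw":[-1,-1,-1,-1,-1]}' >/dev/null;python3 st.py
python3 -m jog '{"linear":[[0,0,0.1],[0,0,0.1],[0,0,0.1],[0,0,0.1],[0,0,0.1]],"twist":[0,0,0,0,0],"claw":[-1,-1,-1,-1,-1]}' >/dev/null;python3 st.py
```

```text
b 0.0486 lat -0.0008 z 0.1064 | Fn 5.48 Fl 0.63 Fz -5.75 yaw -16.52 tilt [ 2.8 -1.1] torque [-0.24 -0.99  0.12] t 21.8
b 0.0479 lat -0.0008 z 0.1064 | Fn 6.64 Fl 1.05 Fz -6.15 yaw -16.52 tilt [ 3.5 -1.3] torque [-0.25 -1.04  0.17] t 22.2167
b 0.0473 lat -0.0008 z 0.1064 | Fn 8.27 Fl 0.19 Fz -5.94 yaw -16.52 tilt [ 4.4 -1.5] torque [-0.23 -1.16  0.08] t 22.6333
```

```bash
python3 -m jog '{"linear":[[0,0,0.1],[0,0,0.1],[0,0,0.1],[0,0,0.1],[0,0,0.1]],"twist":[0,0,0,0,0],"claw":[-1,-1,-1,-1,-1]}' >/dev/null;python3 st.py
python3 - <<'E'
from h import *
snap('wrist','wrist9');snap('scene','scene9');snap('top','top9')
a=cv2.imread('pics/wrist9.png')[180:330,185:325]
b=cv2.imread('pics/wrist8.png')[180:330,185:325]
cv2.imwrite('pics/wz9.png',cv2.resize(np.clip(np.hstack([a,b])*2.2,0,255).astype('uint8'),None,fx=2.8,fy=2.8,interpolation=2))
E
```

```text
b 0.0467 lat -0.0008 z 0.1065 | Fn 8.34 Fl 0.92 Fz -6.35 yaw -16.52 tilt [ 5.2 -1.8] torque [-0.28 -1.21  0.05] t 23.05
```

View pics/wz9.png

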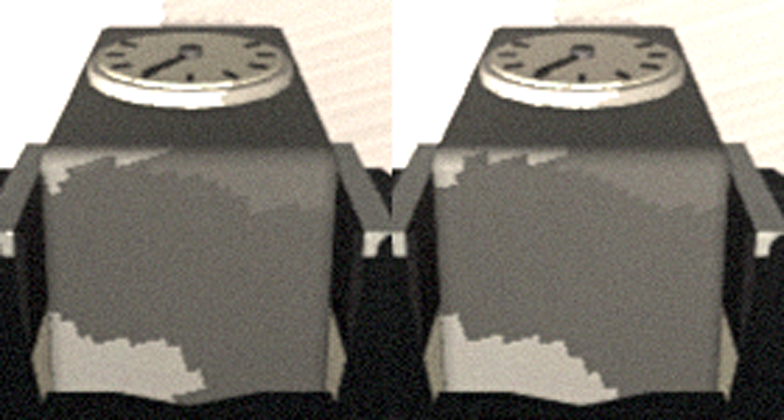

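View pics/wrist9.png

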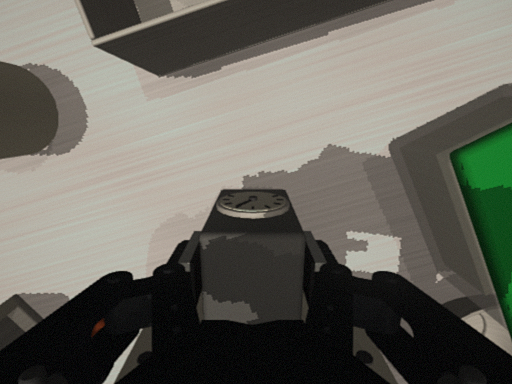

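```bash
python3 -m jog '{"linear":[[0.1,0,0],[0.2,0,0],[0.3,0,0],[0.3,0,0],[0.3,0,0]],"twist":[0,0,0,0,0],"claw":[-1,-1,-1,-1,-1]}' >/dev/null;python3 st.py
python3 -m jog '{"linear":[[0.1,0,0],[0.2,0,0],[0.3,0,0],[0.3,0,0],[0.3,0,0]],"twist":[0,0,0,0,0],"claw":[-1,-1,-1,-1,-1]}' >/dev/null;python3 st.py
```

```text
b 0.0476 lat -0.0011 z 0.1051 | Fn 7.71 Fl -0.63 Fz -0.21 yaw -16.51 tilt [ 7.1 -3.1] torque [-0.28 -0.93  0.13] t 23.6167
b 0.0476 lat -0.0013 z 0.1023 | Fn 7.78 Fl 0.40 Fz -0.76 yaw -16.51 tilt [ 7.1 -3.4] torque [-0.31 -0.84  0.14] t 24.0333
```

```bash
python3 -m jog '{"linear":[[0,-0.04,0.05],[0,-0.04,0.08],[0.1,-0.04,0.1],[0.2,-0.04,0.1],[0.3,-0.04,0.1],[0.3,-0.04,0.1]],"twist":[0,0,0,0,0,0],"claw":[-1,-1,-1,-1,-1,-1]}' >/dev/null;python3 st.py
python3 -m jog '{"linear":[[0.1,0,0],[0.2,0,0],[0.3,0,0],[0.3,0,0],[0.3,0,0]],"twist":[0,0,0,0,0],"claw":[-1,-1,-1,-1,-1]}' >/dev/null;python3 st.py
```

```text
b 0.0471 lat -0.0011 z 0.0996 | Fn 8.44 Fl -0.13 Fz 1.21 yaw -16.51 tilt [ 8.1 -4.1] torque [-0.34 -0.85  0.17] t 24.5333
b 0.0471 lat -0.0011 z 0.0966 | Fn 7.98 Fl -0.33 Fz 0.72 yaw -16.51 tilt [ 8.1 -4. ] torque [-0.39 -0.8   0.12] t 24.95
```

```bash
python3 -m jog '{"linear":[[0.1,0,0],[0.2,0,0],[0.3,0,0],[0.3,0,0],[0.3,0,0]],"twist":[0,0,0,0,0],"claw":[-1,-1,-1,-1,-1]}' >/dev/null;python3 st.py
python3 -m jog '{"linear":[[0.1,0,0],[0.2,0,0],[0.2,0,0],[0.2,0,0]],"twist":[0,0,0,0],"claw":[-1,-1,-1,-1]}' >/dev/null;python3 st.py
python3 -m jog '{"linear":[[0.05,0,0],[0.05,0,0],[0.05,0,0],[0.05,0,0]],"twist":[0,0,0,0],"claw":[-1,-1,-1,-1]}' >/dev/null;python3 st.py
```

```text
b 0.0471 lat -0.0011 z 0.0936 | Fn 8.07 Fl -1.01 Fz 0.96 yaw -16.5 tilt [ 8. -4.] torque [-0.36 -0.82  0.09] t 25.3667
b 0.0471 lat -0.0011 z 0.0916 | Fn 7.63 Fl -0.45 Fz 1.31 yaw -16.5 tilt [ 7.9 -4. ] torque [-0.33 -0.85  0.09] t 25.7
b 0.0471 lat -0.0011 z 0.0911 | Fn 8.33 Fl 0.74 Fz 1.24 yaw -16.5 tilt [ 8. -4.] torque [-0.3  -0.77  0.14] t 26.0333
```

```bash
python3 -m jog '{"linear":[[0.05,0,0],[0.05,0,0],[0.05,0,0],[0.05,0,0]],"twist":[0,0,0,0],"claw":[-1,-1,-1,-1]}' >/dev/null;python3 st.py
python3 -m jog '{"linear":[[0.05,0,0],[0.05,0,0],[0.05,0,0],[0.05,0,0]],"twist":[0,0,0,0],"claw":[-1,-1,-1,-1]}' >/dev/null;python3 st.py
```

```text
b 0.0471 lat -0.0011 z 0.0907 | Fn 8.08 Fl -1.16 Fz 1.11 yaw -16.5 tilt [ 8. -4.] torque [-0.29 -0.83  0.13] t 26.3667
b 0.0471 lat -0.0011 z 0.0902 | Fn 8.47 Fl -0.57 Fz 1.49 yaw -16.5 tilt [ 8. -4.] torque [-0.29 -0.76  0.09] t 26.7
```

```bash
python3 -m jog '{"linear":[[0.05,0,0],[0.05,0,0],[0.05,0,0],[0.05,0,0]],"twist":[0,0,0,0],"claw":[-1,-1,-1,-1]}' >/dev/null;python3 st.py
```

```text
b 0.0472 lat -0.0010 z 0.0898 | Fn 7.87 Fl -0.33 Fz 2.05 yaw -16.5 tilt [ 8.1 -4. ] torque [-0.31 -0.7   0.16] t 27.0333
```

```bash
python3 -m jog '{"linear":[[0.05,0,0],[0.05,0,0],[0.05,0,0],[0.05,0,0]],"twist":[0,0,0,0],"claw":[-1,-1,-1,-1]}' >/dev/null;python3 st.py
```

```text
b 0.0472 lat -0.0011 z 0.0897 | Fn 6.70 Fl -0.67 Fz 3.60 yaw -16.5 tilt [ 8.1 -4.1] torque [-0.26 -0.63  0.08] t 27.3667
```

```bash
python3 -m jog '{"linear":[[0.05,0,0],[0.05,0,0],[0.05,0,0],[0.05,0,0]],"twist":[0,0,0,0],"claw":[-1,-1,-1,-1]}' >/dev/null;python3 st.py
```

```text
b 0.0472 lat -0.0011 z 0.0896 | Fn 7.02 Fl -0.67 Fz 5.11 yaw -16.5 tilt [ 8.2 -4.1] torque [-0.2  -0.55  0.11] t 27.7
```

```bash
python3 -m jog '{"linear":[[0,0,-0.05],[0,0,-0.1],[0,0,-0.1],[0,0,-0.1],[0,0,-0.1]],"twist":[0,0,0,0,0],"claw":[-1,-1,-1,-1,-1]}' >/dev/null;python3 st.py
python3 -m jog '{"linear":[[0,0,-0.05],[0,0,-0.05],[0,0,-0.05],[0,0,-0.05]],"twist":[0,0,0,0],"claw":[-1,-1,-1,-1]}' >/dev/null;python3 st.py
```

```text
b 0.0472 lat -0.0010 z 0.0895 | Fn 5.64 Fl -0.15 Fz 6.38 yaw -16.49 tilt [ 6.1 -3.5] torque [-0.15 -0.32  0.08] t 28.1167
b 0.0473 lat -0.0010 z 0.0894 | Fn 4.14 Fl -0.31 Fz 6.59 yaw -16.49 tilt [ 5.2 -3.3] torque [-0.22 -0.17  0.12] t 28.45
```

```bash
python3 -m jog '{"linear":[[0,0,-0.05],[0,0,-0.1],[0,0,-0.15],[0,0,-0.15],[0,0,-0.15]],"twist":[0,0,0,0,0],"claw":[-1,-1,-1,-1,-1]}' >/dev/null;python3 st.py
python3 -m jog '{"linear":[[0,0,-0.05],[0,0,-0.05],[0,0,-0.05],[0,0,-0.05]],"twist":[0,0,0,0],"claw":[-1,-1,-1,-1]}' >/dev/null;python3 st.py
```

```text
b 0.0479 lat -0.0010 z 0.0894 | Fn 2.57 Fl -1.27 Fz 7.72 yaw -16.48 tilt [ 3.2 -2.6] torque [-0.14  0.03  0.17] t 28.8667
b 0.0478 lat -0.0010 z 0.0893 | Fn 1.78 Fl -1.54 Fz 8.26 yaw -16.48 tilt [ 2.  -2.2] torque [-0.13  0.11  0.18] t 29.2
```

```bash
python3 -m jog '{"linear":[[0,0,-0.08],[0,0,-0.08],[0,0,-0.08],[0,0,-0.08]],"twist":[0,0,0,0],"claw":[-1,-1,-1,-1]}' 20 >/dev/null;python3 st.py
python3 -m jog '{"linear":[[0,0,0],[0,0,0],[0,0,0],[0,0,0],[0,0,0],[0,0,0],[0,0,0],[0,0,0]],"twist":[0,0,0,0,0,0,0,0],"claw":[0.5,0.8,1,1,1,1,1,1]}';python3 st.py
python3 - <<'E'
from h import *
snap('wrist','wrist10');snap('scene','scene10')
a=cv2.imread('pics/scene10.png')[150:250,150:270]
cv2.imwrite('pics/sz10.png',cv2.resize(np.clip(a*1.7,0,255).astype('uint8'),None,fx=5,fy=5,interpolation=2))
E
```

```text
b 0.0478 lat -0.0010 z 0.0893 | Fn -0.18 Fl -0.91 Fz 9.16 yaw -16.47 tilt [ 0.3 -1.7] torque [-0.08  0.35  0.17] t 29.5333
t: 30.2
tcp_pos: [0.6499, -0.1759, 0.0859]
tool_rot: [-0.7, 0.101, 0.7, 0.102]
force: [-0.6, -0.9, -0.9]
finger_gap: 0.999
b 0.0474 lat -0.0003 z 0.0859 | Fn -0.37 Fl -1.05 Fz -0.91 yaw -16.51 tilt [-0.5  0.2] torque [ 0.03 -0.04 -0.  ] t 30.2
```

View pics/wrist10.png

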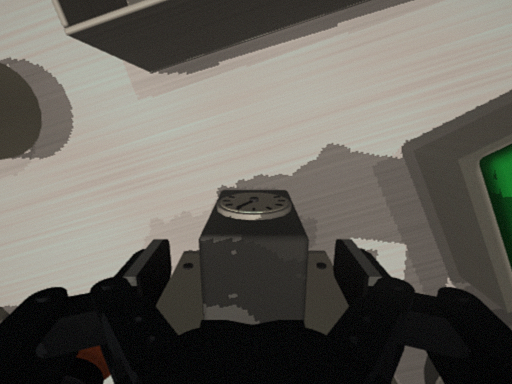

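View pics/sz10.png

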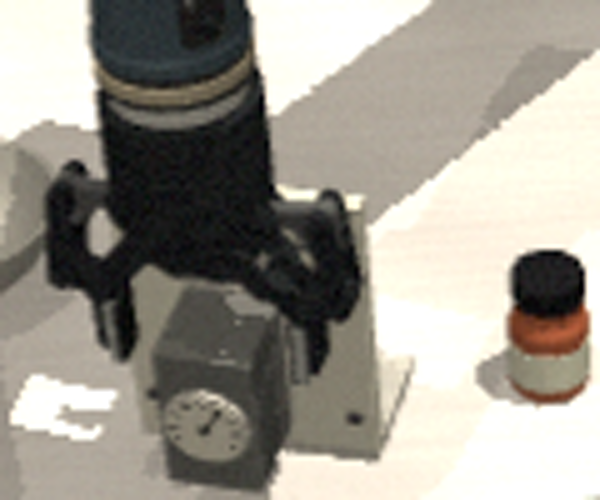

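```bash
python3 -m jog '{"linear":[[-0.5,0,0],[-1.5,0,0],[-3,0,0],[-5,0,0],[-8,0,0],[-11,0,0],[-14,0,0],[-14,0,-2],[-14,0,-5],[-14,0,-8],[-14,0,-10],[-14,0,-10],[-14,0,-10],[-14,0,-10],[-14,0,-10]],"twist":[0,0,0,0,0,0,0,0,0,0,0,0,0,0,0],"claw":[1,1,1,1,1,1,1,1,1,1,1,1,1,1,1]}'
python3 - <<'E'
from h import *
snap('wrist','wrist11');snap('scene','scene11')
a=cv2.imread('pics/scene11.png')[150:250,150:270]
cv2.imwrite('pics/sz11.png',cv2.resize(np.clip(a*1.7,0,255).astype('uint8'),None,fx=6,fy=6,interpolation=2))
a=cv2.imread('pics/wrist11.png')[225:330,170:345]
cv2.imwrite('pics/wz11.png',cv2.resize(np.clip(a*1.7,0,255).astype('uint8'),None,fx=4.5,fy=4.5,interpolation=2))
E
```

```text
t: 31.55
tcp_pos: [0.7448, -0.2039, 0.2265]
tool_rot: [-0.699, 0.101, 0.7, 0.102]
force: [1.0, -2.0, 0.0]
finger_gap: 1.0
```

View pics/sz11.png

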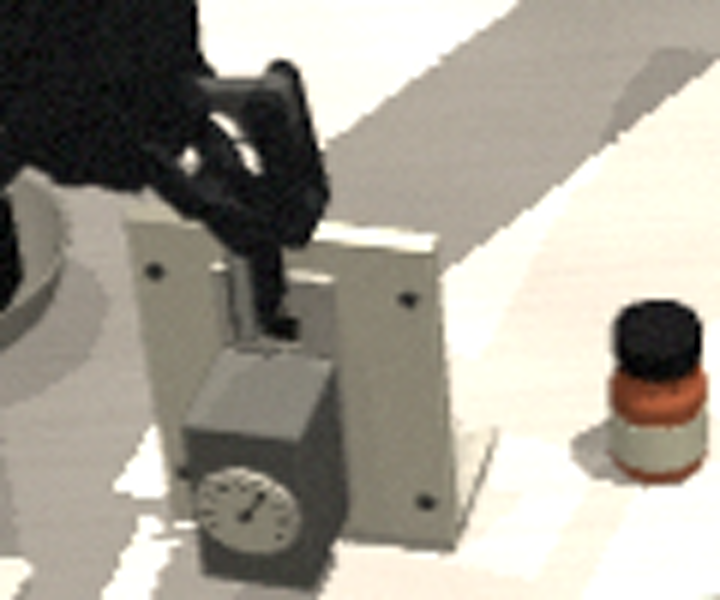

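View pics/wrist11.png

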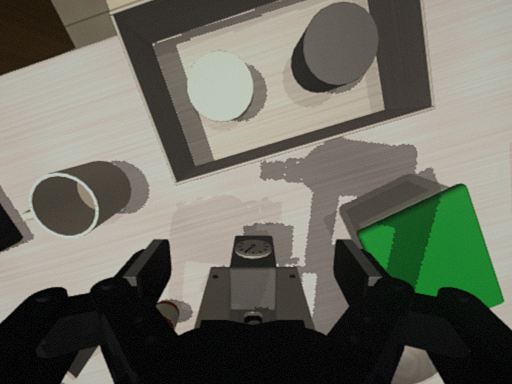

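View pics/wz11.png

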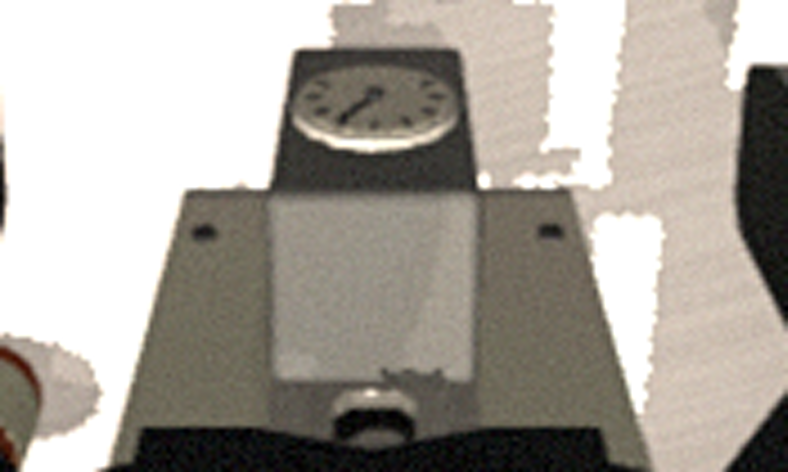

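```bash
python3 -m jog '{"linear":[[-3,0,-1],[-6,0,-2],[-9,0,-2],[-12,0,-2],[-12,0,-2],[-12,0,-2],[-12,0,-2],[-12,0,-2]],"twist":[0,0,0,0,0,0,0,0],"claw":[1,1,1,1,1,1,1,1]}'
python3 - <<'E'
from h import *
snap('wrist','wrist12');snap('scene','scene12')
a=cv2.imread('pics/scene12.png')[170:250,160:260]
cv2.imwrite('pics/sz12.png',cv2.resize(np.clip(a*1.7,0,255).astype('uint8'),None,fx=7,fy=7,interpolation=2))
a=cv2.imread('pics/wrist12.png')[225:330,170:345]
cv2.imwrite('pics/wz12.png',cv2.resize(np.clip(a*1.7,0,255).astype('uint8'),None,fx=4.5,fy=4.5,interpolation=2))
E
```

```text
t: 32.32
tcp_pos: [0.764, -0.2096, 0.344]
tool_rot: [-0.698, 0.101, 0.701, 0.102]
force: [-0.4, -0.1, -0.0]
finger_gap: 1.0
```

View pics/sz12.png

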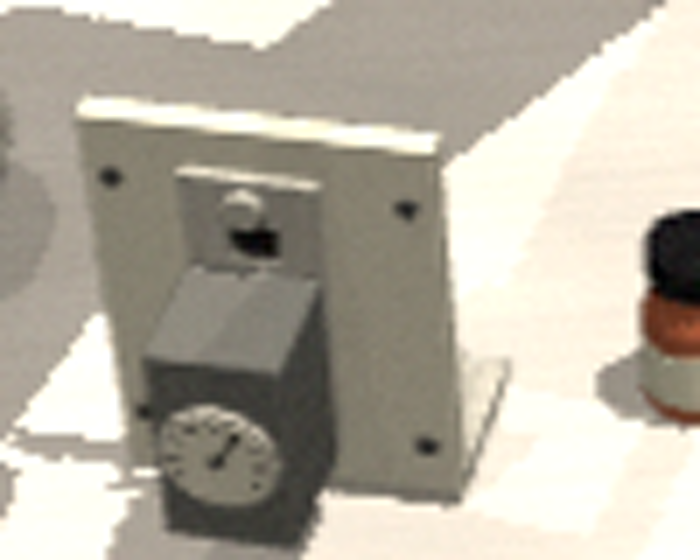

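View pics/wz12.png

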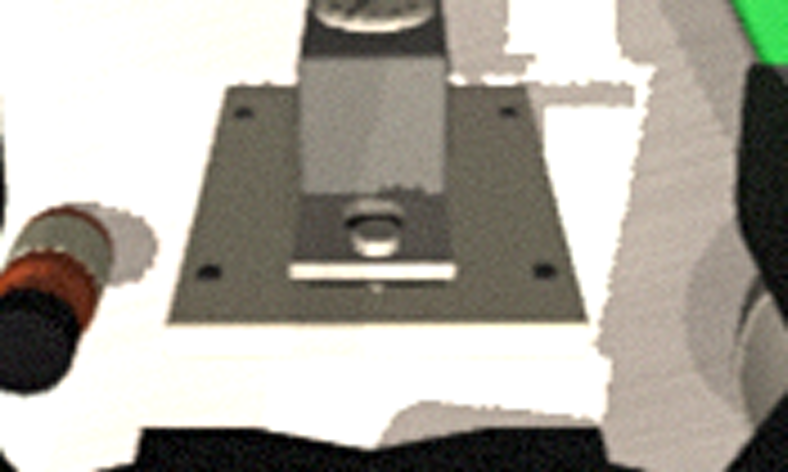

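```bash
python3 - <<'E'
from h import *
s=load('scene12')
yaw=np.radians(-16.4);n=np.array([np.cos(yaw),np.sin(yaw),0]);l=np.array([-n[1],n[0],0]);O=np.array([.6045,-.1622,0])
def onx(x,y,b):
    o,d=ray(s,x/7+160-.43,y/7+170-.43);X=o+d*((b-n@(o-O))/(n@d))-O;return np.round([l@X,X[2]],4)
print('head',onx(238,209,.019),'plate front top L,R',onx(180,181,.014),onx(318,192,.014),'hole bottom',onx(255,258,.014))
E
python3 -m jog '{"linear":[[0,0,0],[0,0,0],[0,0,0],[0,0,0]],"twist":[0,0,0,0],"claw":[1,1,1,1]}'
```

```text
head [-0.0033  0.1471] plate front top L,R [-0.0252  0.1525] [0.0245 0.1546] hole bottom [-0.0014  0.1218]
t: 32.75
tcp_pos: [0.7651, -0.21, 0.3458]
tool_rot: [-0.7, 0.102, 0.7, 0.102]
force: [0.0, -0.0, 0.0]
finger_gap: 0.997
```

Run:
```python
from h import *
a=cv2.imread('pics/wrist12.png')[262:302,225:280]
cv2.imwrite('pics/wz13.png',cv2.resize(np.clip(a*1.5,0,255).astype('uint8'),None,fx=13,fy=13,interpolation=2))
```

View pics/wz13.png

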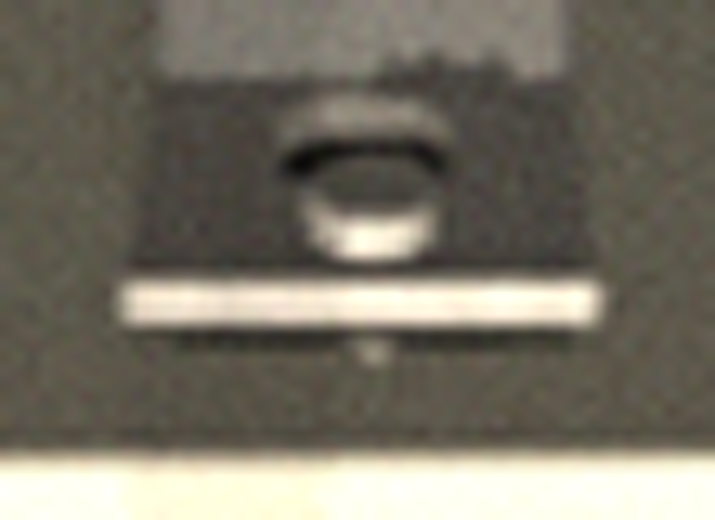

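Run:
```python
from h import *
d=cv2.absdiff(load('scene0')['pixels'],manip.snapshot('scene')['pixels']).max(2)
print([int(x) for x in (d[240:300,245:305]>40).sum(1)[::10]])
print(manip.sense()['force'],manip.sense()['t']);manip.sign_off()
```

```text
[0, 0, 0, 0, 0, 0]
[-0.03852175  0.02902085 -0.0810646 ] 32.8
the job is handed in; nothing more can be done
```

The thermometer is hanging on the stud, released, with the arm clear. I handed the job in at t = 32.8 s; the sign-off reports no verdict.

**What I did**
- I gripped the housing and felt for the pad by a light press, then for the underside of the head with the plate's top edge. That put the stud 144 mm up, which matches the pictures (about 144–145 mm).
- I put the hole over the head; nothing resisted until the pad. I pressed the plate back to about 8 mm from the board, with 8.3 N on the tool, and slid it down.
- The slide stopped on the neck within 0.3 mm of the height I had calculated. I backed off the press, opened the gripper and went up and out.

**Last checks**
- **Locked and home:** Both final views show the head in front of the plate, above the open hole. The head is about 0.9 mm off the plate's middle line.
- **Forces:** I read the wrist force only at the end of each move. The largest load on the stud was about 18 N, while feeling for the head. It was about 12 N on seating and zero at the end.
- **Height in the pictures:** This is the check that disagreed. The hole's lower edge came out 25.3 mm below the stud, against 25.5 mm when home. The plate's top edge came out only 6.5 mm above it in the scene view and about 10 mm in the wrist view, against 11.5 mm. I took this as pixel error, because the plate cannot sit lower than home and neither view shows it lifted.
- **Bystanders:** The image area around the mug had not changed. The tub and jar looked undisturbed; I did not measure the others again.

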